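# Load the instrument tray into the steriliser rack

### The job

Load the instrument tray that has one tapered end into the low steriliser rack: it only fits tapered end first, so turn it end for end, then slide it flat between the guide rails, under their lips, until it is fully home against the stop, and let go. Leave the other tray, the one with a wide plate at both ends, where it is.

Things in the scene. Friction and masses are not known exactly. Their poses are not given: they have to be found in the camera images.
- tray: Tray to load, steel, 150 mm long (x), 80 wide, 14 high, 0.35 kg, contents fixed. +x end (nose) tapers to 60 wide; -x end has an upright plate 110 wide, 30 high. Starts flat, plate end towards the rack. Handle over the middle: flat-sided bar 60 long (y), 12 thick (x), 16 high, its centre 68 straight above the origin; pinch it across the 12, it balances there. Origin: centre of underside, z up.
- tray_nose (a point): Middle of the tray's tapered end face: 75 mm from the tray's origin along its +x, 7 above the underside.
- rack: Fixed aluminium rack (mm); tray slides in along its +x. Dark deck x -90..90, 104 wide, 4 thick. Rails x -64 (mouth) to 90, 96 apart inside, 29 high, inward lips on top: underside 26 above worktop, 72 between (handle passes; end plate stays outside the mouth). Stop face at x 80. Fully home: tray origin at rack x 5, y 0, z 4, both x axes the same way. Origin: centre of underside, on worktop, z up.
- spare_tray: Bystander, leave it: loose steel tray of the same length, width and handle but square, with a 110 mm wide, 30 high upright plate at both ends. Lies beside the tray to load, nearer to or farther from the robot. Origin: centre of the underside; x along its length.
Not all that is in view belongs to the job. Leave any pink look-alike of the tray alone. There is more than one size of the rack; the job needs the larger.

How it is judged:
At the end, for the whole second after the job is handed in: The tray lies still and flat on the rack's deck (within 5 mm in height and 5 degrees), between the rails, tapered end inward, its nose within 15 mm of the stop and 20 mm of the rack's centre line, within 10 degrees of the rails; the spare tray is within 30 mm of its start (x of tray_nose in the frame of rack between 0.065 and 0.085 m and y of tray_nose in the frame of rack between -0.02 and 0.02 m and angle between the x axis of tray and the x axis of rack, either way round below 0.175 rad and z of tray in the frame of rack between 0.001 and 0.009 m and angle between tray's own z axis and vertical below 0.09 rad and linear speed of tray below 0.02 m/s and angular speed of tray below 0.15 rad/s and distance of spare_tray from where it was at the start of the episode below 0.03 m); the robot touches nothing.
It fails at once if the spare tray is moved by more than 30 mm (distance of spare_tray from where it was at the start of the episode above 0.03 m).
It also fails if it takes over 45 s, if anything falls off the work surface, if the arm or the gripper's body presses on something with over 40 N, if the wrist force passes 120 N, or if a joint passes its speed limit or range.

### The arm

A 6-joint arm with a two-finger parallel gripper is mounted at the origin on the work surface. World frame = base frame: x ahead of the robot, y to its left, z up, the work surface at z = 0. Lengths are in m, angles in rad, forces in N, time in s.
With the tool pointing down it reaches from about 0.275 to 0.75 m from the base axis. Payload 10.2 kg.
Tool frame: the origin (TCP) lies midway between the tips of the shut fingers; the grasp point (between the pads) lies 19 mm behind it (env.hold_point_z is the distance from the TCP to the grasp point, in m); x points along the fingers, z is the direction in which the jaws open and shut, and the axes are right-handed (so a half turn about x gives the same grasp; the last joint's range is limited). The gripper opens to 85 mm and grips with 20 to 120 N. Pads are 22 mm wide; open, the fingers measure 114 mm over their backs; the gripper's body (76 mm by 85 mm) begins 54 mm behind the grasp point. The pads swing forward as they close: fully open they stand 13 mm farther back than shut.
Start: joints at [-1.46, 0.313, 1.498, -0, 1.331, -0.223], TCP at [0.172, -0.496, 0.231] pointing down, gripper open.
Joint ranges: [-2.94, 2.94], [-0.97, 2.17], [0.19, 2.56], [-1.23, 4.37], [0.02, 3.11], [-2.88, 2.88]. Speed limits (rad/s): [2.39, 2.39, 3.01, 3.14, 3.14, 3.14].

### API

Orientations are given as a unit quaternion [x, y, z, w].
In Python, from bench import env, kinematics, monitor, eyes, job gives the robot as it stands. The module is installed in compiled form; this text tells all that it offers. Calls block until the motion is done:
- env.reach(position, orientation): joint-space move of the TCP to a pose.
- env.movel(position, velocity=0.15, frame=None, guard=None): straight line of the TCP; frame=None keeps the orientation; velocity is the mean speed in m/s. With guard (N) it stops when the force on the tool has changed by that much, and returns True; else False.
- env.set_joints(angles): joint-space move.
- env.release() and env.close_gripper(effort=None): open the fingers fully, or close them until they stop; effort is the grip in N (None keeps the last).
- env.hold(seconds).
- kinematics.ik(position, orientation): joint angles nearest the present ones, or None.
- monitor.sense(): the state.
- eyes.grab_frame(name): name is "side" or "top" or "wrist"; returns a dict with "frame" (420x560x3 uint8, red, green, blue), "mtx" (3x3 intrinsics, pixels), "view" (4x4, takes a point from world to camera coordinates). Camera axes: x right, y down, z forward; pixel columns grow to the right and rows downward; lengths in m; the calibration is good to about 2 mm. The wrist camera is an equidistant fisheye: a pixel r from the principal point sees the ray r / f radians off the axis. A picture is of the moment at which its call begins. There is no depth.
A pose or a line that the arm cannot do raises env.MotionError and nothing moves.
- job.hand_in(): hands the job in, once; it reports no verdict.
The state is a dict: "clock": time; "joints": joint angles; "qvel": joint speeds; "joint_efforts": joint torques, N m; "position": TCP position; "ee_rot": TCP orientation; "contact_force": force on the tool from outside, world axes, zero at the start; "ft_torque": the same for the moment, N m; "finger_gap": opening from 0.0 (shut) to 1.0 (fully open).
Only numpy, scipy, OpenCV 4.12 (cv2) and the standard library are available. Lean on these libraries where they do the work, as an engineer would, in place of code of your own. Each camera call takes 0.05 s, during which the arm holds its last target.

## Working session

There is one attempt and no reset: what is moved stays moved. The work goes in short steps, each a Python script; the robot and the scene stay as the last script left them, time stands still between calls to the robot, and variables do not carry over. Pictures are saved under pics/ and viewed, and the job is handed in when it is done.

```bash
mkdir -p pics; ls
python3 - <<'E'
from bench import env, kinematics, monitor, eyes, job
import cv2,numpy as np
for n in("top","side","wrist"):
    f=eyes.grab_frame(n); cv2.imwrite(f"pics/{n}0.png",f["frame"][:,:,::-1]); print(n,f["mtx"].tolist(),np.round(f["view"],4).tolist())
    np.savez(f"{n}0.npz",**f)
s=monitor.sense(); print({k:np.round(v,3).tolist() for k,v in s.items()}, env.hold_point_z)
E
```

```text
pics
top [[482.647127626978, 0.0, 276.6784222020993], [0.0, 482.647127626978, 218.66663453458793], [0.0, 0.0, 1.0]] [[0.0156, -0.9999, -0.0041, -0.0359], [-0.9924, -0.015, -0.1222, 0.5487], [0.1221, 0.006, -0.9925, 1.1999], [0.0, 0.0, 0.0, 1.0]]
side [[522.0083270761398, 0.0, 279.6753547706701], [0.0, 522.0083270761398, 214.07431106467178], [0.0, 0.0, 1.0]] [[-0.8273, -0.5613, 0.0202, 0.4096], [-0.3443, 0.4783, -0.8079, 0.2334], [0.4438, -0.6754, -0.589, 1.0518], [0.0, 0.0, 0.0, 1.0]]
wrist [[325.19226210127806, 0.0, 277.7119188808023], [0.0, 325.19226210127806, 206.7850495175003], [0.0, 0.0, 1.0]] [[0.3286, -0.9445, -0.0005, -0.5252], [-0.903, -0.3144, 0.2928, -0.0377], [-0.2767, -0.0958, -0.9562, 0.3808], [0.0, 0.0, 0.0, 1.0]]
{'clock': 0.15, 'joints': [-1.46, 0.313, 1.498, -0.0, 1.331, -0.223], 'qvel': [0.001, -0.002, -0.002, 0.0, -0.001, 0.001], 'joint_efforts': [0.001, -41.237, -25.98, -0.0, 0.003, 0.0], 'position': [0.172, -0.496, 0.231], 'ee_rot': [0.41, 0.576, -0.41, 0.576], 'contact_force': [-0.107, -0.464, 0.7], 'ft_torque': [-0.014, -0.004, -0.008], 'finger_gap': 0.999} 0.0187
```

View pics/top0.png

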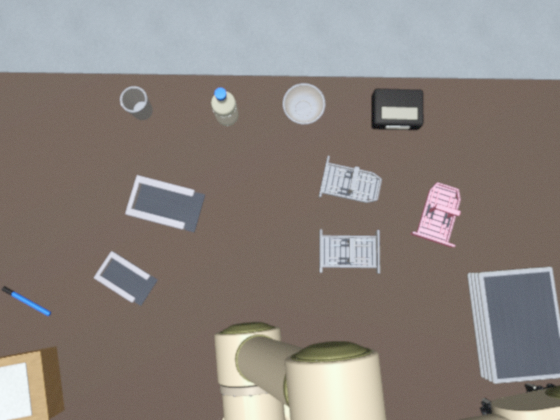

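View pics/side0.png

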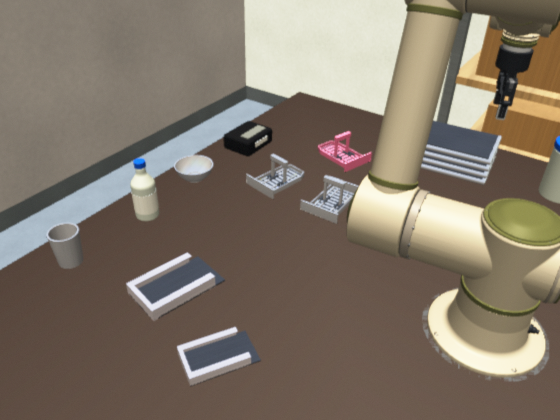

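View pics/wrist0.png

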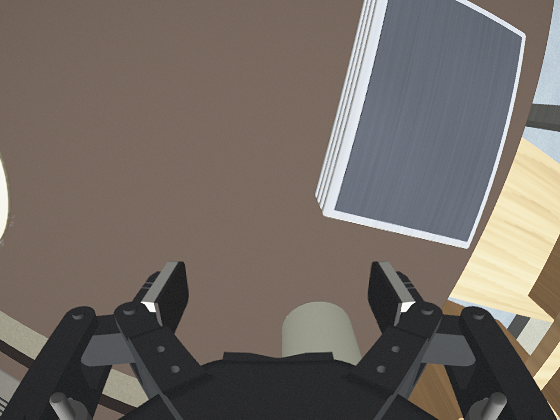

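The top view has these candidates:
- **Tray to load:** grey tray at (350,183). It has a plate on the left and a taper on the right.
- **Spare:** grey tray at (350,252), with a plate at both ends.
- **Pink look-alike:** (438,215).
- **Racks:** the larger is at (165,203) and the smaller at (125,277). Both mouths face right, where the dark deck sticks out.

I choose the tray at (350,183) and the rack at (165,203), and will check both in close crops.

Run:
```python
import cv2,numpy as np
a=cv2.imread("pics/top0.png")
c=np.hstack([cv2.resize(a[140:285,310:400],None,fx=4,fy=4,interpolation=cv2.INTER_CUBIC),cv2.resize(a[160:260,110:220],None,fx=3.96,fy=5.8)[:580]])
c1=cv2.resize(a[140:290,310:400],(360,600),interpolation=cv2.INTER_CUBIC)
c2=cv2.resize(a[165:245,115:215],(430,344),interpolation=cv2.INTER_CUBIC)
o=np.zeros((600,790,3),np.uint8);o[:,:360]=c1;o[:344,360:]=c2
cv2.imwrite("pics/crop0.png",o)
```

```text
(no output)
```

View pics/crop0.png

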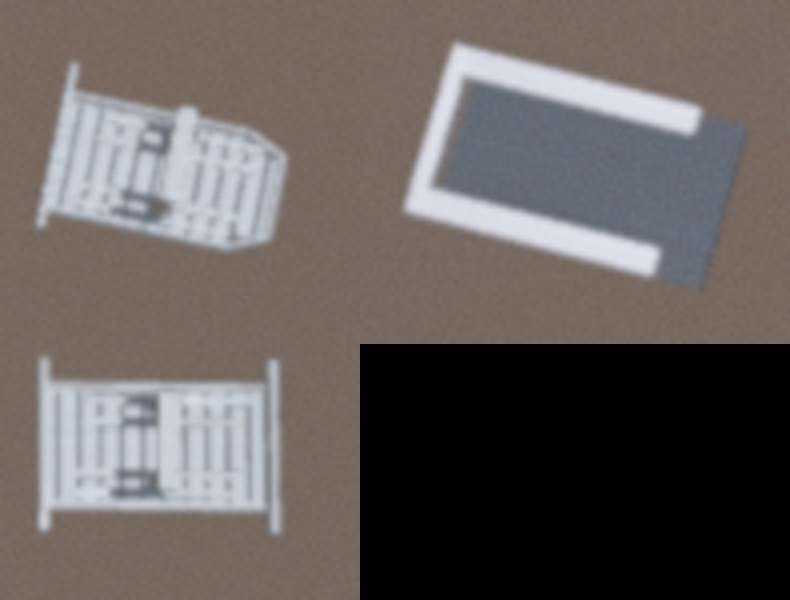

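The crops confirm it: the tray at (350,183) has one plate at left and a tapered nose at right, and the lower tray has two plates. The large rack has its stop at left and its mouth at right. Next I measure both from masks.

```bash
cat > h.py <<'E'
import numpy as np,cv2
def ray(f,uv):
    K,V=f["mtx"],f["view"];uv=np.atleast_2d(np.asarray(uv,float))
    d=np.c_[(uv-[K[0,2],K[1,2]])/[K[0,0],K[1,1]],np.ones(len(uv))]
    return -V[:3,:3].T@V[:3,3], d@V[:3,:3]
def onz(f,uv,z):
    o,d=ray(f,uv); t=(z-o[2])/d[:,2]; return o+d*t[:,None]
def proj(f,P):
    P=np.atleast_2d(P);V=f["view"];c=P@V[:3,:3].T+V[:3,3];q=c@f["mtx"].T;return q[:,:2]/q[:,2:]
E
python3 - <<'E'
from h import *
f=dict(np.load("top0.npz")); a=f["frame"]
o,_=ray(f,[0,0]);print("cam",o)
g=a.min(2).astype(int)
w=((g>150)).astype(np.uint8)
def hull(box,thr):
    x0,y0,x1,y1=box;m=np.zeros_like(w);m[y0:y1,x0:x1]=(g[y0:y1,x0:x1]>thr)
    n,l,s,c=cv2.connectedComponentsWithStats(m);k=1+np.argmax(s[1:,4]);return (l==k).astype(np.uint8)
m=hull((115,165,215,245),170)
p=np.argwhere(m)[:,::-1]
P=onz(f,p,.029)[:,:2]
r=cv2.minAreaRect((P*1000).astype(np.float32));print("rack rails z29",r,cv2.boxPoints(r).tolist())
# deck dark blue: 
b=a.astype(int); d=np.zeros_like(w);d[165:245,115:215]=((b[165:245,115:215,2]-b[165:245,115:215,0])>5)
p2=np.argwhere(d)[:,::-1]; r2=cv2.minAreaRect((onz(f,p2,.004)[:,:2]*1000).astype(np.float32));print("deck z4",d.sum(),r2,cv2.boxPoints(r2).tolist())
for nm,box in(("tray",(310,150,390,208)),("spare",(310,222,390,280))):
    m=hull(box,140);p=np.argwhere(m)[:,::-1]
    h=cv2.convexHull(p.astype(np.float32));ap=cv2.approxPolyDP(h,1.8,True)[:,0];print(nm,m.sum());
    for q in ap: print(q,np.round(onz(f,q,.014)[0,:2]*1000),np.round(onz(f,q,.030)[0,:2]*1000))
s=dict(np.load("side0.npz"))
E
python3 - <<'E'
import cv2,numpy as np
a=cv2.imread("pics/side0.png"); cv2.imwrite("pics/sc.png",np.hstack([cv2.resize(a[140:220,240:320],(400,400),interpolation=cv2.INTER_CUBIC),cv2.resize(a[245:325,120:230],(400,400),interpolation=cv2.INTER_CUBIC)]))
E
```

```text
cam [ 0.39851937 -0.03483241  1.25778341]
rack rails z29 ((589.605712890625, 275.6773986816406), (155.38441467285156, 105.5115966796875), 76.16093444824219) [[519.7977294921875, 212.85943603515625], [622.2464599609375, 187.62152099609375], [659.4136962890625, 338.495361328125], [556.9649658203125, 363.7332763671875]]
deck z4 2767 ((589.376953125, 267.4622497558594), (188.073486328125, 107.42598724365234), 76.12332916259766) [[514.6785278320312, 189.05218505859375], [618.9691772460938, 163.28790283203125], [664.0753784179688, 345.872314453125], [559.7847290039062, 371.6365966796875]]
tray 1714
[381. 179.] [ 660. -299.] [ 657. -296.]
[376. 200.] [ 605. -285.] [ 602. -282.]
[366. 202.] [ 599. -259.] [ 596. -256.]
[319. 196.] [ 613. -137.] [ 610. -136.]
[327. 156.] [ 720. -157.] [ 716. -156.]
[370. 171.] [ 681. -270.] [ 678. -267.]
spare 1890
[379. 272.] [ 418. -291.] [ 418. -288.]
[320. 272.] [ 416. -140.] [ 415. -139.]
[320. 229.] [ 526. -140.] [ 525. -139.]
[378. 230.] [ 526. -290.] [ 524. -287.]
```

View pics/sc.png

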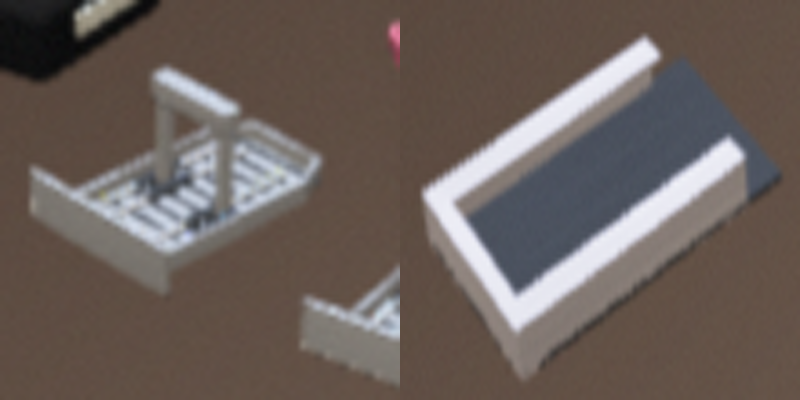

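Run:
```python
from h import *
f=dict(np.load("top0.npz"));s=dict(np.load("side0.npz"))
print(onz(f,[[357,167.5],[354.5,188.5],[356,176.5]],.076))
# side handle corners bar top ends: crop px/5+(240,140)
print(onz(s,[[240+162/5,140+72/5],[240+232/5,140+108/5]],.076))
print(proj(f,[.6477,-.219,.076]),proj(s,[.6477,-.219,.076]))
from bench import env,kinematics,monitor
from scipy.spatial.transform import Rotation as R
def q(zx):
    z=np.array([*zx,0]);z/=np.linalg.norm(z);x=np.array([0,0,-1.]);return R.from_matrix(np.c_[x,np.cross(z,x),z]).as_quat()
t=np.array([-.2045,-.979]);u=np.array([.2395,.971])
r0=np.array([.5873,.2633])
for sg in(1,-1):
    for nm,p,z,ax in(("above",[.6477,-.219],.13,t),("grasp",[.6477,-.219],.05,t),("pre",r0-u*.15,.12,u),("pre",r0-u*.17,.055,u),("home",r0+u*.005,.055,u)):
        print(sg,nm,np.round(p,3),kinematics.ik([*p,z],q(sg*ax)))
```

```text
[[ 0.67575423 -0.22630063  0.076     ]
 [ 0.62238918 -0.21984505  0.076     ]
 [ 0.65281567 -0.22370331  0.076     ]]
[[ 0.67297397 -0.22327076  0.076     ]
 [ 0.61951019 -0.21336154  0.076     ]]
[[354.11931949 178.48878336]] [[279.02879   157.7051091]]
1 above [ 0.648 -0.219] [-4.96981303e-01  7.48746949e-01  1.07573289e+00 -4.44089210e-16
  1.31711281e+00  1.27974063e+00]
1 grasp [ 0.648 -0.219] [-4.96981303e-01  8.29491064e-01  1.14602045e+00 -4.44089210e-16
  1.16608114e+00  1.27974063e+00]
1 pre [0.551 0.118] [ 2.44778760e-03  5.04307342e-01  1.52308608e+00 -4.44089210e-16
  1.11419923e+00 -1.32652253e+00]
1 pre [0.547 0.098] [-3.31647217e-02  5.75983604e-01  1.60285521e+00 -4.44089210e-16
  9.62753840e-01 -1.36213504e+00]
1 home [0.588 0.268] [ 2.46734696e-01  7.47217242e-01  1.28817185e+00 -4.44089210e-16
  1.10620356e+00 -1.08223562e+00]
-1 above [ 0.648 -0.219] [-4.96981303e-01  7.48746949e-01  1.07573289e+00 -4.44089210e-16
  1.31711281e+00 -1.86185203e+00]
-1 grasp [ 0.648 -0.219] [-4.96981303e-01  8.29491064e-01  1.14602045e+00 -4.44089210e-16
  1.16608114e+00 -1.86185203e+00]
-1 pre [0.551 0.118] [ 2.44778760e-03  5.04307342e-01  1.52308608e+00 -4.44089210e-16
  1.11419923e+00  1.81507013e+00]
-1 pre [0.547 0.098] [-3.31647217e-02  5.75983604e-01  1.60285521e+00 -4.44089210e-16
  9.62753840e-01  1.77945762e+00]
-1 home [0.588 0.268] [ 2.46734696e-01  7.47217242e-01  1.28817185e+00 -4.44089210e-16
  1.10620356e+00  2.05935703e+00]
```

```bash
cat >> h.py <<'E'
from scipy.spatial.transform import Rotation as R
def q(zx):
    z=np.array([*zx,0]);z/=np.linalg.norm(z);x=np.array([0,0,-1.]);return R.from_matrix(np.c_[x,np.cross(z,x),z]).as_quat()
t=np.array([-.2045,-.979]);u=np.array([.2395,.971]);r0=np.array([.5873,.2633])
v=np.array([-u[1],u[0]])
def snap(names,tag):
    from bench import eyes
    for n in names:
        f=eyes.grab_frame(n);np.savez(f"{n}{tag}.npz",**f);cv2.imwrite(f"pics/{n}{tag}.png",f["frame"][:,:,::-1])
E
python3 - <<'E'
from h import *
from bench import env,monitor
env.reach([.648,-.2195,.16],q(t))
snap(["wrist"],"1")
print(monitor.sense()["clock"])
E
```

```text
2.2
```

View pics/wrist1.png

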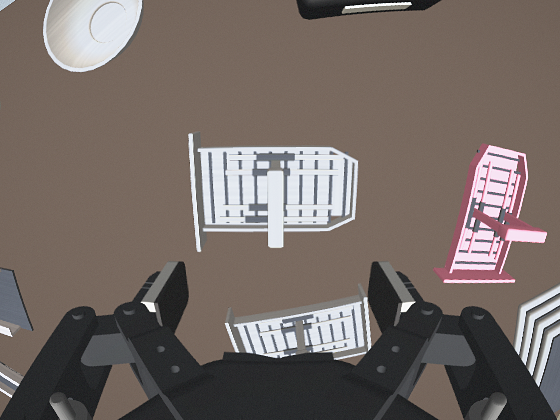

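The wrist view shows the handle bar (column 275, rows 170–247) midway between the fingers at columns 165 and 390, and square to them. Descending to grasp.

Run:
```python
from h import *
from bench import env,monitor
f=dict(np.load("wrist1.npz"))
K,V=f["mtx"],f["view"]
for p in([275.5,170],[275.5,247]):
    d=(np.array(p)-[K[0,2],K[1,2]])/K[0,0];th=np.hypot(*d);c=np.r_[d/th*np.sin(th),np.cos(th)]
    w=V[:3,:3].T@c;o=-V[:3,:3].T@V[:3,3];print(o+w*(.076-o[2])/w[2])
print(env.movel([.648,-.2195,.050],velocity=.12,guard=15))
env.close_gripper(60)
s=monitor.sense();print(s["clock"],s["finger_gap"],s["contact_force"],s["position"])
snap(["side"],"2")
```

```text
[ 0.68085069 -0.22568965  0.076     ]
[ 0.62247181 -0.21337632  0.076     ]
False
3.9333 0.13093066881518137 [-0.45233617  0.39745914  2.18600266] [ 0.64808751 -0.21960226  0.05023858]
```

View pics/side2.png

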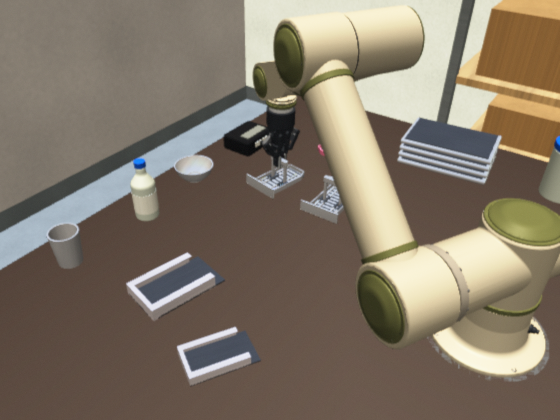

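The gap is 0.13, about 11 mm, so the handle is held; the side view shows the fingers on the bar at (283,155). Next I lift, turn and go to the pre-insert pose.

```bash
python3 - <<'E'
from h import *
from bench import env,monitor
env.movel([.648,-.2195,.19],velocity=.15)
p=r0-u*.165
env.reach([*p,.19],q(u))
env.movel([*p,.09],velocity=.12)
s=monitor.sense();print(s["clock"],s["finger_gap"],s["contact_force"],s["position"],p)
snap(["top","side","wrist"],"3")
E
python3 - <<'E'
import cv2,numpy as np
a=cv2.imread("pics/side3.png");b=cv2.imread("pics/top3.png")
cv2.imwrite("pics/c3.png",np.hstack([cv2.resize(a[160:320,120:290],(400,376),interpolation=cv2.INTER_CUBIC),cv2.resize(b[150:270,110:240],(400,376),interpolation=cv2.INTER_CUBIC)]))
E
```

```text
8.2917 0.12653015126867473 [ 0.88946528 -0.33887035 -4.15979362] [0.54828467 0.10306304 0.09076893] [0.5477825 0.103085 ]
```

View pics/c3.png

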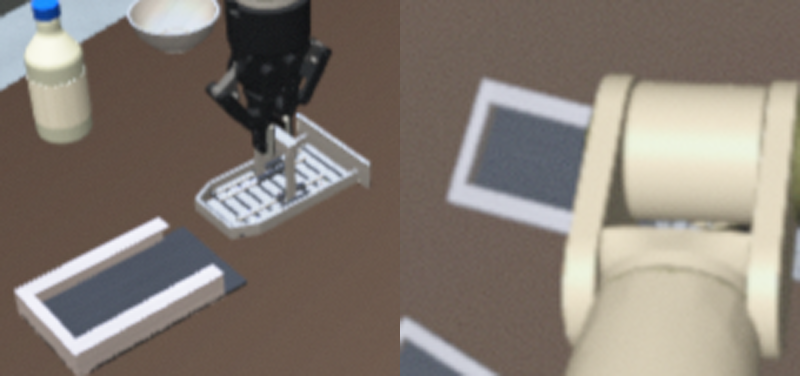

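View pics/wrist3.png

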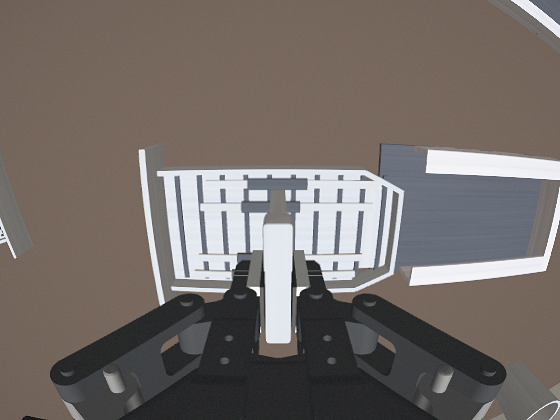

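Run:
```python
import cv2,numpy as np
a=cv2.imread("pics/wrist3.png")
c=cv2.resize(a[130:310,330:560],(768,600),interpolation=cv2.INTER_CUBIC)
for i in range(0,230,20): cv2.putText(c,str(330+i),(int(i*3.34),10),0,.35,(0,255,255));cv2.line(c,(int(i*3.34),12),(int(i*3.34),18),(0,255,255))
for i in range(0,180,20): cv2.putText(c,str(130+i),(0,int(i*3.333)+4),0,.35,(0,255,255))
cv2.imwrite("pics/w3c.png",c)
```

```text
(no output)
```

View pics/w3c.png

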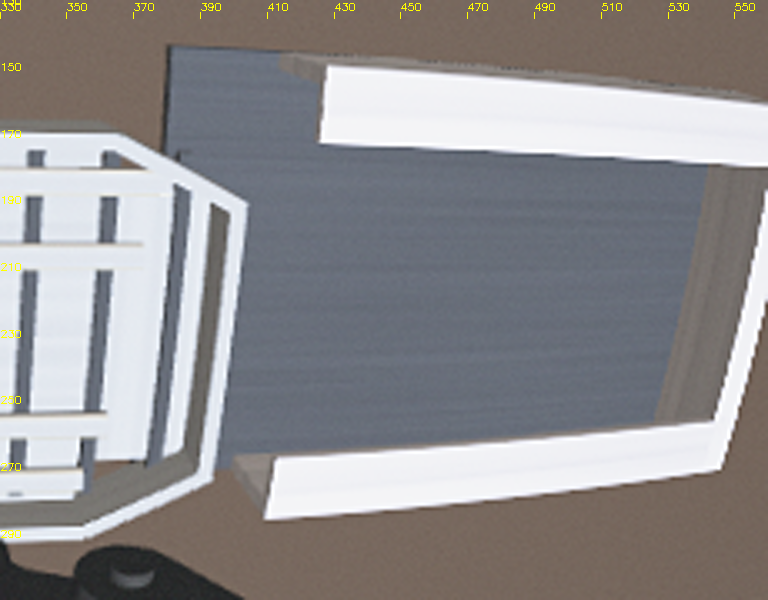

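```bash
cat >> h.py <<'E'
def wz(f,p,z):
    K,V=f["mtx"],f["view"];d=(np.array(p)-[K[0,2],K[1,2]])/K[0,0];th=np.hypot(*d);c=np.r_[d/th*np.sin(th),np.cos(th)]
    w=V[:3,:3].T@c;o=-V[:3,:3].T@V[:3,3];return (o+w*(z-o[2])/w[2])[:2]
E
python3 - <<'E'
from h import *
f=dict(np.load("wrist3.npz"))
for n,p,z in[("noseU",(404,191.5),.0545),("noseL",(392.9,274),.0545),("taperU",(366,170.5),.0545),("taperL",(355.4,292),.0545),("rUi",(425.8,172.9),.029),("rUo",(428.2,149.8),.029),("rLi",(412.3,267.1),.029),("rLo",(409.3,285.7),.029),("stopLo",(545.6,271),.029),("stopLi",(544,256.6),.029),("rUi2",(555,179),.029),("deckU",(380.5,143.8),.004)]:
    w=wz(f,p,z);d=w-r0;print(n,np.round(w*1000,1),"rack frame",np.round([d@u*1000,d@v*1000],1))
E
```

```text
noseU [539.6 183.9] rack frame [-88.5  27.3]
noseL [593.9 170.4] rack frame [-88.6 -28.7]
taperU [521.7 162.4] rack frame [-113.7   39.6]
taperL [600.3 143.6] rack frame [-113.2  -41.3]
rUi [539. 211.] rack frame [-62.3  34.4]
rUo [523.4 215.2] rack frame [-62.   50.5]
rLi [609.2 193.5] rack frame [-62.5 -38. ]
rLo [625.3 190. ] rack frame [-62.  -54.4]
stopLo [662.6 340.7] rack frame [ 93.2 -54.6]
stopLi [644.7 335.3] rack frame [ 83.6 -38.5]
rUi2 [571.  343.6] rack frame [74.1 35.1]
deckU [516.9 188.6] rack frame [-89.3  50.4]
```

Measured in the wrist view, the rails' centre line is at v = −1.8 mm and the nose centre at −0.7 mm, parallel within 0.3°. I shift 1 mm, lower to 2.5 mm above the deck, and start sliding.

Run:
```python
from h import *
from bench import env,monitor
P=lambda x,z:[*(r0+u*x-v*.0011),z]
env.movel(P(-.165,.0565),velocity=.08,guard=12)
s=monitor.sense();print(s["clock"],s["contact_force"],s["position"])
print(env.movel(P(-.100,.0565),velocity=.06,guard=12))
s=monitor.sense();print(s["clock"],s["contact_force"],s["position"])
snap(["side","wrist"],"4")
a=cv2.imread("pics/side4.png");b=cv2.imread("pics/wrist4.png")
cv2.imwrite("pics/c4.png",np.hstack([cv2.resize(a[200:320,120:260],(400,343),interpolation=cv2.INTER_CUBIC),cv2.resize(b[130:320,260:480],(400,343),interpolation=cv2.INTER_CUBIC)]))
```

```text
9.0083 [-0.13932332  0.53788735 -2.9519953 ] [0.54895658 0.10283059 0.05653075]
False
10.2417 [-0.02598913  0.77786838 -3.71028089] [0.56439076 0.16562675 0.05649518]
```

View pics/c4.png

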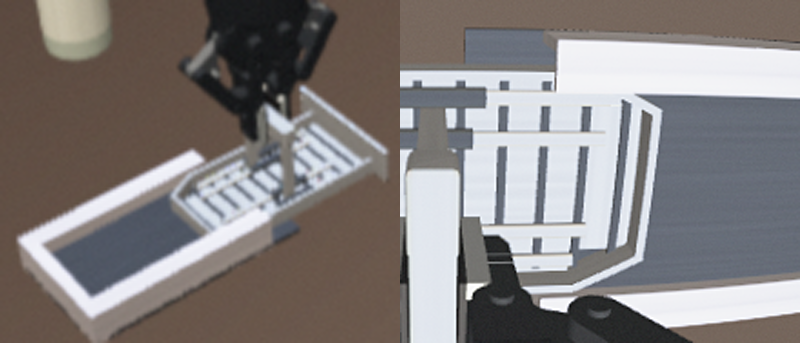

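The crops show the nose under both lips: the rails cover the tray's edges in the side crop around (200,240) and in the wrist crop at (560,70). There is no contact force. I carry on to the stop.

Run:
```python
from h import *
from bench import env,monitor
P=lambda x,z:[*(r0+u*x-v*.0011),z]
def st(m):
    s=monitor.sense();d=np.array(s["position"][:2])-r0;print(m,round(s["clock"],2),np.round(s["contact_force"],1),"rack x,y,z mm",np.round([d@u*1e3,d@v*1e3,s["position"][2]*1e3],1))
st(env.movel(P(-.005,.0565),velocity=.06,guard=12))
st(env.movel(P(.012,.0565),velocity=.015,guard=10))
snap(["side","wrist"],"5")
a=cv2.imread("pics/side5.png");b=cv2.imread("pics/wrist5.png")
cv2.imwrite("pics/c5.png",np.hstack([cv2.resize(a[200:330,100:250],(400,343),interpolation=cv2.INTER_CUBIC),cv2.resize(b,(400,300))[:, :].repeat(1,0) if 0 else cv2.resize(b,(400,343))]))
```

```text
False 12.07 [-0.4 -0.4 -3.3] rack x,y,z mm [-5.2 -1.2 56.5]
True 12.83 [-0.  -1.2 -4.1] rack x,y,z mm [ 5.3 -0.8 55.9]
```

View pics/c5.png

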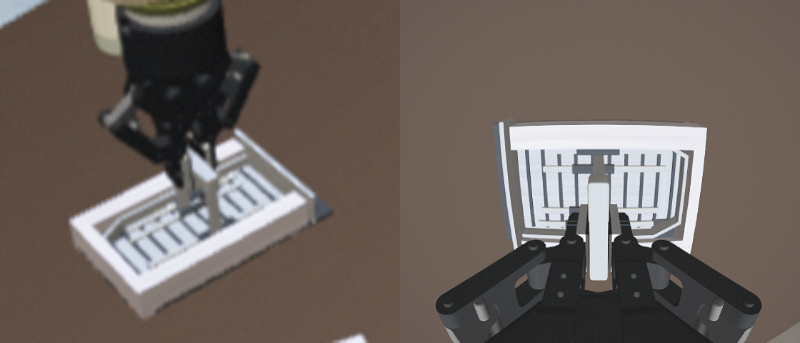

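Contact came at TCP rack x = 5.3 mm, where the fully-home position was expected (5 mm). Next I lower onto the deck, release, retreat straight up and verify.

Run:
```python
from h import *
from bench import env,monitor
p=np.array(monitor.sense()["position"])
print(env.movel([p[0],p[1],.0535],velocity=.015,guard=8),monitor.sense()["position"][2],monitor.sense()["contact_force"])
env.release()
env.movel([p[0],p[1],.22],velocity=.12)
env.hold(.2)
snap(["wrist"],"6")
env.set_joints([-1.2,.313,1.498,0,1.331,-.223])
snap(["top","side"],"6")
print(monitor.sense()["clock"])
a=cv2.imread("pics/side6.png");b=cv2.imread("pics/top6.png");w=cv2.imread("pics/wrist6.png")
cv2.imwrite("pics/c6.png",np.hstack([cv2.resize(a[220:330,110:240],(400,343),interpolation=cv2.INTER_CUBIC),cv2.resize(b[165:245,115:215],(400,343),interpolation=cv2.INTER_CUBIC)]))
```

```text
True 0.05421254062695337 [-0.12521273 -0.76908179  4.21505644]
18.4333
```

View pics/c6.png

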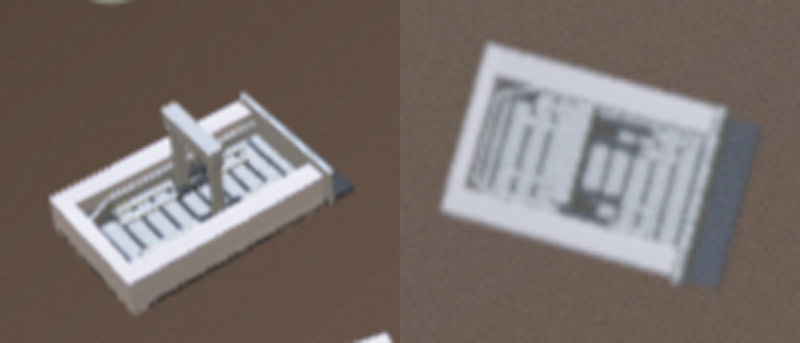

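View pics/wrist6.png

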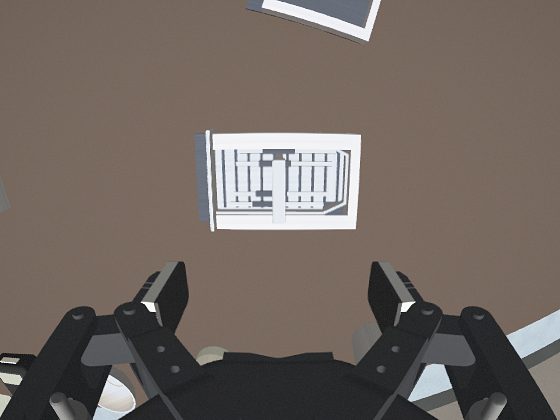

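View pics/top6.png

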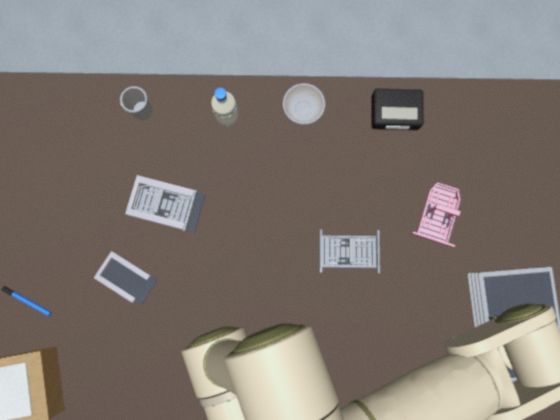

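Run:
```python
import cv2,numpy as np
a=cv2.imread("pics/wrist6.png")
c=cv2.resize(a[120:240,190:370],(792,528),interpolation=cv2.INTER_CUBIC)
cv2.imwrite("pics/w6c.png",c)
t0,t1=[cv2.imread(f"pics/top{i}.png").astype(int)[215:285,310:390] for i in(0,6)]
print("spare patch diff",np.abs(t0-t1).mean())
```

```text
spare patch diff 13.505178571428571
```

View pics/w6c.png

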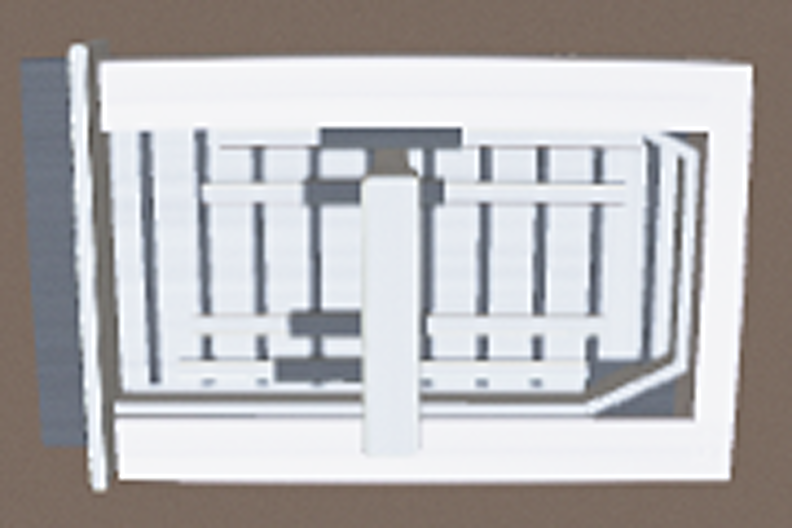

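Run:
```python
from h import *
f=dict(np.load("wrist6.npz"))
for n,c,z in[("noseU",(697,152),.018),("noseL",(685,367),.018),("stopU",(708,133),.029),("stopL",(696,418),.029),("plateU",(78,48),.034),("plateL",(99,488),.034)]:
    d=wz(f,np.array(c)/4.4+[190,120],z)-r0;print(n,np.round([d@u*1e3,d@v*1e3],1))
for i in(0,6):
    f=dict(np.load(f"top{i}.npz"));g=f["frame"].min(2)[222:280,310:390]
    m=(g>140 if i==0 else g>g.mean()+.6*g.std()).astype(np.uint8);m0=(g>g.mean()+.6*g.std()).astype(np.uint8)
    p=np.argwhere(m0)[:,::-1].astype(np.float32);print(g.mean(),p.mean(0),cv2.boundingRect(p))
```

```text
noseU [81.  27.8]
noseL [ 80.8 -27.4]
stopU [81.2 33.8]
stopL [ 82.1 -37.5]
plateU [-67.2  54.1]
plateL [-67.3 -54.8]
132.42586206896553 [38.570225 29.109102] (10, 8, 60, 43)
119.15883620689655 [38.63253  29.104218] (10, 8, 60, 43)
```

Run:
```python
from bench import monitor,job
s=monitor.sense();print(s["clock"],s["contact_force"],s["finger_gap"],s["position"])
job.hand_in()
```

```text
18.4333 [-0.43679615  0.17055442 -0.11182465] 1.0014788362201714 [ 0.29426547 -0.43467635  0.23110347]
the job is handed in; nothing more can be done
```

I loaded the tapered tray into the larger rack and handed the job in at 18.4 s. I gripped it by its handle, turned it end for end, slid it nose first under the lips until it met the stop, lowered it onto the deck and let go.

- **Position:** the last wrist view put the nose within about 1 mm of the stop, about 2 mm off the rack's centre line and square to the rails to within about 0.3°.
- **Height:** the tray touched down 4 mm above its starting height, which matches the deck's thickness. I did not measure its tilt, but it looked flat in the side view.
- **Other objects:** the spare tray's outline in the top view is unchanged to within 0.1 pixel. The raw before/after picture difference there was large (mean 13.5), but that was only darker lighting. The pink look-alike and the smaller rack were not touched.
- **Robot:** the gripper is open and clear, with under 0.5 N on the tool.
- **Disagreement:** the top and wrist cameras differed by about 2 mm on the rack's position. I used the wrist view for the final alignment.

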